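Refit the current knob on a welding control box

TASK

The knob has come off the welding control box. Put it back on the D-shaft, pushed fully home until it snaps, and leave it turned gently to the lowest setting, with the pointer at the long mark. Do not force it against the shaft or the stop, and leave the other things on the bench alone.

Things in the scene. Friction and masses are not known exactly. Their poses are not given: they have to be found in the camera images.
- knob: loose black plastic bar knob, about 70 g, standing bore down on the bench. Round foot 46 mm across, 20 mm high, and on it a bar grip. Origin: centre of the underside; z up, x along the bar towards the pointer. In the underside opens a D-shaped bore, 17.6 mm round, 18 mm deep, its flat on the +x (pointer) side, 4.6 mm from the axis, with no funnel at the flat
- knob_grip (a point): on the knob's axis 44 mm above its underside, in the bar grip: 44 mm long (knob x), 16 mm thick (knob y), from 20 to 50 mm above the underside. With the TCP here and the fingers closing on the two long sides, the fingertips clear the foot
- pointer (a point): tip of the small wedge pointer on the rim of the knob's foot, 29 mm from the knob's axis on +x, 3 mm above the underside
- control_box: green steel box fixed on the bench, 160 (x) x 180 (y) x 90 mm high, with a level aluminium top panel at 90 mm; origin at the centre of its underside, z up. From the panel's centre stands a steel D-shaft, 16 mm round, 17 mm tall, flat 4 mm from the axis, top edge bevelled 1.6 mm, at the flat 0.5 mm. Round it on the panel lie short dashes and one longer, thicker mark
- shaft_top (a point): on the shaft's axis at its top, 17 mm above the panel; axes as the box's, not turning with the shaft. The shaft's own angle is not measured: at the start its flat faces 0.55 to 2.35 rad clockwise (from above) of the long mark. It enters the bore within about 0.15 rad. It turns with about 0.07 N m of drag: under a light press (about 5 N) the knob slides round on its top without turning it
- shaft_foot (a point): on the shaft's axis at the panel, where the knob's underside lands when home. Pushed on at the right angle, the knob first drops freely about 8 mm, then meets two sprung detents in the shaft's sides, which take about 8 to 12 N, snaps over them and lands on the panel. The fit stands contact forces up to 50 N, no more
- low_mark (a point): point on the panel 29 mm from the shaft's axis, at the inner end of the long mark, in the direction 0.75 rad anticlockwise of the box's x: the lowest setting. Turned anticlockwise (from above) the shaft meets a hard stop here: with its play of about 0.1 rad on the shaft, the knob's pointer then stands at the mark
- hammer: hammer lying on the far side of the bench; leave it alone
- jar: closed grey jar, 64 mm across, 90 mm high; leave it alone
- disc: flat black grinding wheel, 110 mm across, 20 mm thick, lying; leave it alone
- wrench: spanner lying on the bench; leave it alone
Things that resemble listed ones, but are neither listed nor needed, are in the scene too. Several things look just like the knob: the one meant starts farthest to the robot's right. There is more than one size of the control_box; the job needs the larger.

How it is judged (in metres and radians):
On the way:
1. the knob has snapped home on the shaft (z of knob in the frame of shaft_top below -0.0145 m and horizontal distance between knob and shaft_top below 0.003 m and angle between knob's own z axis and vertical below 0.08 rad), for 0.2 s.
At the end, for the whole second after the job is handed in: the knob sits home on the shaft (underside within 2.5 mm of the panel, axis within 3 mm of the shaft's, level within 0.08 rad), its pointer within 6 mm of the low mark, at rest and released (all of step 1 and horizontal distance between pointer and low_mark below 0.006 m and linear speed of knob below 0.01 m/s and contact force between the fingers and knob below 0.1 N); the robot touches nothing.
It fails at once if the knob is forced against the shaft, panel or stop (over 50 N) (contact force between knob and control_box above 50 N).
It fails at once if a bystander is moved by over 20 mm (distance of any of hammer, jar, disc, wrench from where it was at the start of the episode above 0.02 m).
It also fails if it takes over 64 s, if anything falls off the work surface, if the arm or the gripper's body presses on something with over 40 N, if the wrist force passes 120 N, or if a joint passes its speed limit or range.

ROBOT

A 6-joint arm with a two-finger parallel gripper is mounted at the origin on the work surface. World frame = base frame: x ahead of the robot, y to its left, z up, the work surface at z = 0. Lengths are in mm, angles in rad, forces in N, time in s.
With the tool pointing down it reaches from about 300 to 775 mm from the base axis. Payload 14.6 kg.
Tool frame: the origin (TCP) lies between the finger pads, 19 mm behind the fingertips; this is the grasp point; z points along the fingers, y is the line along which they close (so a half turn about z gives the same grasp; the last joint's range is limited). The gripper opens to 94 mm and grips with 3 to 60 N. Pads are 16 mm wide; open, the fingers measure 119 mm over their backs; the gripper's body (75 mm by 177 mm) begins 78 mm behind the grasp point.
Start: joints at [-1.169, 0.3, 1.521, -0, 1.321, -0.067], TCP at [248.491, -490.654, 224.246] pointing down, gripper open.
Joint ranges: [-3.03, 3.03], [-0.79, 2.21], [0.23, 2.52], [-1.04, 4.18], [0, 3.07], [-2.55, 2.55]. Speed limits (rad/s): [2.22, 2.22, 2.57, 3.14, 3.14, 3.14].

INTERFACE

Orientations are given as [roll, pitch, yaw] about the fixed x, y, z axes, in that order (R = Rz(yaw) Ry(pitch) Rx(roll)).
In Python, from cell import manip, camera gives the robot as it stands.
- The arm moves only by the tool move_arm, never from a script. Its arguments are lists of equal length, an entry for each row: "dp": the shift along the world's x, y, z in mm, a list of three; "rotation": the turn, a rotation vector about the world's x, y, z in rad, a list of three; "hand": the opening, from 0 (shut) to 1 (fully open). A call has 1 to 10 rows; each row shifts and turns the commanded pose from where the row before left it; what a row does not reach is not made up. A row lasts 1/8 s, in which the tool goes at most 62.5 mm and 10.7 degrees, less where a joint would pass 70% of its speed; a pose out of reach is approached as far as the arm can. A call with a gripper value outside its range is refused whole. The fingers move at their own pace and stop on an object; "newtons" is the grip in N (left out, the last holds). Time passes only in rows, so rows that do not move let the fingers close. It gives the time, the measured TCP pose, the force, the opening and the grip force at its end, in the units of the state.
- manip.read_state(): the state, without advancing time (a new reading comes with each control period).
- camera(name): name is "scene" or "top"; returns a dict with "image" (420x560x3 uint8, red, green, blue), "fx", "fy", "cx", "cy" (pixels), "k1" (the pictures are not rectified: a ray, as slopes to the right and down, at radius r is drawn at 1 + k1 r^2 times it, then the intrinsics apply), "R" (3x3) and "t" (3): a world point X has camera coordinates R X + t. Camera axes: x right, y down, z forward; pixel columns grow to the right and rows downward; lengths in mm; the calibration is good to about 2 mm. A picture is of the moment at which its call begins. There is no depth.
- manip.sign_off(): hands the job in; it is judged then, once.
The state is a dict: "clock": time; "joints": joint angles; "qd": joint speeds; "effort": joint torques, N m; "eef_pos": TCP position; "eef_rot": TCP orientation; "wrist_force": force on the tool from outside, world axes, zero at the start; "moment": the same for the moment, N m; "finger_gap": finger opening in mm; "finger_force": force on a finger pad.
Only numpy, scipy, OpenCV 4.12 (cv2) and the standard library are available. Lean on these libraries where they do the work, as an engineer would, in place of code of your own. Each camera call takes 0.05 s, during which the arm holds its last target. There are 200 camera calls.

## Working session

There is one attempt and no reset: what is moved stays moved. The work goes in short steps, Python scripts to look and compute and a tool call to move; the robot and the scene stay as the last step left them, time stands still between calls to the robot, and variables do not carry over. Pictures are saved under pics/ and viewed, at most 10 in all, crops included, and the job is handed in when it is done.

Besides the shell and the picture viewer there is one more tool, called after "Emit:" by a JSON object that holds its "fn" and its "kwargs". move_arm: Moves the arm, as the interface text tells. Its arguments: {"type":"object","properties":{"dp":{"type":"array","items":{"type":"array","items":{"type":"number"}}},"rotation":{"type":"array","items":{"type":"array","items":{"type":"number"}}},"hand":{"type":"array","items":{"type":"number"}},"newtons":{"type":"number"}},"required":["dp","rotation","hand"]}

```bash
mkdir -p pics; cat > h.py <<'E'
import numpy as np, cv2
from cell import manip, camera
def snap(n,f=None):
    c=camera(n)
    if f: cv2.imwrite('pics/'+f,cv2.cvtColor(c['image'],cv2.COLOR_RGB2BGR))
    return c
def ray(c,u,v):
    x,y=(u-c['cx'])/c['fx'],(v-c['cy'])/c['fy']
    a,b=x,y
    for _ in range(20):
        s=1+c['k1']*(a*a+b*b); a,b=x/s,y/s
    R=np.array(c['R']);t=np.array(c['t'])
    return -R.T@t, R.T@np.array([a,b,1.])
def onz(c,u,v,z):
    o,d=ray(c,u,v); return o+d*(z-o[2])/d[2]
def proj(c,X):
    p=np.array(c['R'])@np.array(X)+np.array(c['t']); a,b=p[0]/p[2],p[1]/p[2]
    s=1+c['k1']*(a*a+b*b); return np.array([c['fx']*a*s+c['cx'],c['fy']*b*s+c['cy']])
E
python3 - <<'E'
from h import *
for n in ('scene','top'):
    c=snap(n,n+'1.png'); print(n,c['fx'],c['cx'],c['cy'],c['k1'],ray(c,280,210))
print(manip.read_state())
E
```

```text
scene 466.495744441399 275.2560130189706 210.05536237297522 -0.03815056651504869 (array([1480.58443148, -105.82035828,  853.97398635]), array([-0.77033831,  0.0959827 , -0.63045193]))
top 449.2662799528437 283.0463876632671 208.3042246599598 0.044472643229824256 (array([ 470.20925523,   19.19445377, 1324.02023205]), array([ 0.07868275, -0.00099914, -0.99692941]))
{'clock': 0.1, 'joints': array([-1.16857642e+00,  3.00404871e-01,  1.52151731e+00, -6.78717917e-05,
        1.32072527e+00, -6.66022414e-02]), 'qd': array([ 0.00110779, -0.00057626, -0.0021676 , -0.00055102, -0.00043752,
       -0.0006208 ]), 'effort': array([ 7.90953873e-04, -5.32645476e+01, -3.53280044e+01,  7.09546963e-02,
        2.34974711e-02, -5.41561940e-05]), 'eef_pos': array([ 248.40353544, -490.45894363,  223.74963243]), 'eef_rot': array([-3.14053582e+00, -4.60258295e-06,  4.68838982e-01]), 'wrist_force': array([ 0.02569952, -0.60320631,  0.55659551]), 'moment': array([ 0.00869814, -0.05108878, -0.01219641]), 'finger_force': 0.0, 'finger_gap': 93.76032131643149}
```

View pics/scene1.png

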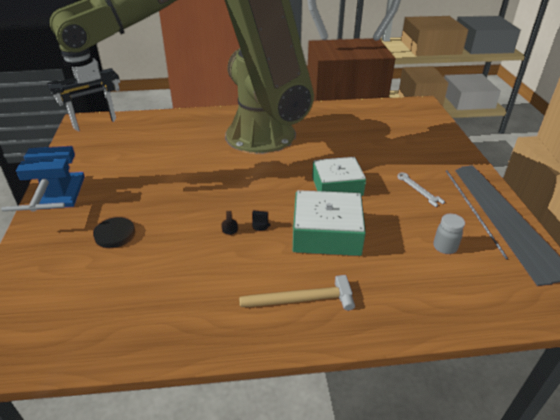

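View pics/top1.png

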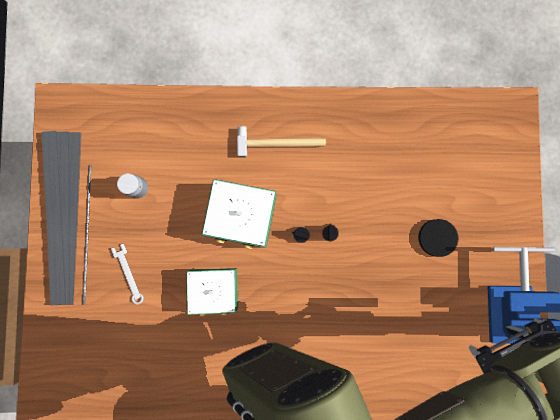

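The scene and top views show the larger box at top (240,212) and two knobs at top (302,235) and (330,232). The rightmost one, (330,232), is at (230,225) in the scene view. I'll zoom in on these.

```bash
python3 - <<'E'
import cv2,numpy as np
t=cv2.imread('pics/top1.png');s=cv2.imread('pics/scene1.png')
a=cv2.resize(t[170:255,195:285],(400,378),interpolation=cv2.INTER_CUBIC)
b=cv2.resize(t[215:250,285:350],(400,215),interpolation=cv2.INTER_CUBIC)
d=cv2.resize(s[185:255,290:370],(400,350),interpolation=cv2.INTER_CUBIC)
e=cv2.resize(s[200:240,215:275],(400,240),interpolation=cv2.INTER_CUBIC)
m=np.zeros((600,800,3),np.uint8);m[:378,:400]=a;m[380:595,:400]=b;m[:350,400:]=d;m[355:595,400:]=e
cv2.imwrite('pics/z1.png',m)
E
```

```text
(no output)
```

View pics/z1.png

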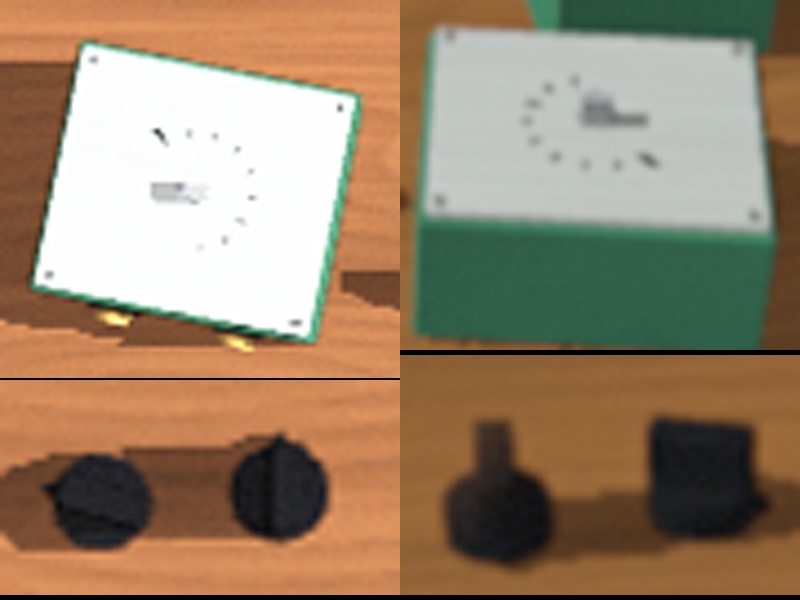

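Crop: the long mark is up-left of the shaft and the dashes run clockwise from it. The right-hand knob has its bar and pointer up, roughly along world +x. Next I'll measure both.

```bash
cat >> h.py <<'E'
def panel(c,uv0):
    im=c['image']; hsv=cv2.cvtColor(im,cv2.COLOR_RGB2HSV)
    m=((hsv[...,1]<50)&(hsv[...,2]>120)).astype(np.uint8)
    m=cv2.morphologyEx(m,cv2.MORPH_CLOSE,np.ones((9,9)))
    n,l,st,ce=cv2.connectedComponentsWithStats(m)
    k=l[int(uv0[1]),int(uv0[0])]
    cs,_=cv2.findContours((l==k).astype(np.uint8),cv2.RETR_EXTERNAL,cv2.CHAIN_APPROX_NONE)
    P=np.array([onz(c,u,v,90)[:2] for u,v in cs[0][:,0]],np.float32)
    return cv2.minAreaRect(P), P
def knobmask(c,box,th=60):
    u0,v0,u1,v1=box; s=c['image'][v0:v1,u0:u1].max(2)
    m=(s<th).astype(np.uint8)
    n,l,st,ce=cv2.connectedComponentsWithStats(m)
    out=[]
    for k in range(1,n):
        if st[k,4]>30:
            cs,_=cv2.findContours((l==k).astype(np.uint8),cv2.RETR_EXTERNAL,cv2.CHAIN_APPROX_NONE)
            out.append((st[k,4],ce[k]+[u0,v0],cs[0][:,0]+[u0,v0]))
    return out
E
python3 - <<'E'
from h import *
T=snap('top');S=snap('scene')
for c,uv in((T,(215,190)),(S,(315,225))):
    r,P=panel(c,uv); print(r)
for th in (50,60,70):
  for c,b in((T,(315,215,350,250)),(S,(215,200,245,240))):
    for a,ce,q in knobmask(c,b,th):
        (u,v),rad=cv2.minEnclosingCircle(q.astype(np.float32))
        print(th,a,ce,onz(c,*ce,10),onz(c,u,v,10),rad,q.min(0),q.max(0))
print(T['image'][218:246,318:344].max(2))
E
```

```text
((560.486328125, 132.71437072753906), (173.37828063964844, 151.62957763671875), 79.31832885742188)
((471.9320068359375, 158.531982421875), (182.8269500732422, 350.7701416015625), 74.66595458984375)
50 181 [329.80110497 232.48066298] [ 508.93627525 -128.08247709   10.        ] [ 510.34083956 -128.30322343   10.        ] 8.001076698303223 [323 224] [337 240]
50 189 [229.88359788 226.34920635] [ 505.23884214 -122.80662531   10.        ] [ 499.69964823 -122.91521499   10.        ] 9.043234825134277 [223 216] [237 234]
60 188 [329.77659574 232.59042553] [ 508.61542855 -128.00976061   10.        ] [ 509.90883758 -127.01726008   10.        ] 8.164801597595215 [323 224] [337 240]
60 215 [229.81860465 225.58139535] [ 501.99365306 -122.87247454   10.        ] [ 493.43022884 -121.04844626   10.        ] 10.607503890991211 [223 213] [237 234]
70 195 [329.73846154 232.64102564] [ 508.46702202 -127.89781803   10.        ] [ 509.84723444 -127.20559879   10.        ] 8.18205451965332 [322 224] [337 240]
70 240 [229.67083333 225.22916667] [ 500.46546162 -123.22652792   10.        ] [ 491.38983082 -12
[... 2417 characters left out ...]
39  68 118
  187 223 220 217 217 223 222 223]
 [143 143 141 144 143 146 151 139 114  83  61  55  45  56  72  97 176 230
  220 219 219 217 221 220 218 213]
 [216 218 219 219 218 219 216 217 219 203 175 160 130 154 201 221 219 214
  212 212 213 207 211 211 209 201]
 [199 199 202 202 198 201 198 201 200 205 203 208 210 206 201 203 203 203
  201 203 203 203 205 208 208 206]
 [208 206 206 204 206 207 206 204 204 207 207 207 207 208 207 206 206 208
  209 209 212 210 208 214 213 211]
 [212 214 213 214 215 215 213 215 214 213 216 213 215 217 211 215 215 215
  215 215 216 217 215 215 216 218]
 [214 217 217 215 214 214 216 214 220 219 218 221 218 219 218 220 218 217
  218 218 221 215 218 221 218 218]]
```

```bash
cat > box.py <<'E'
from h import *
def crop(c,b,k=6):
    u0,v0,u1,v1=b; im=c['image'][v0:v1,u0:u1]
    im=cv2.resize(im,None,fx=k,fy=k,interpolation=cv2.INTER_CUBIC)
    return im,(lambda q:(np.asarray(q)+.5)/k-.5+[u0,v0])
def rect(c,b,z=90,th=60):
    im,f=crop(c,b); hsv=cv2.cvtColor(im,cv2.COLOR_RGB2HSV)
    m=((hsv[...,1]<th)&(hsv[...,2]>110)).astype(np.uint8)
    m=cv2.morphologyEx(cv2.morphologyEx(m,cv2.MORPH_CLOSE,np.ones((40,40))),cv2.MORPH_OPEN,np.ones((25,25)))
    cs,_=cv2.findContours(m,cv2.RETR_EXTERNAL,cv2.CHAIN_APPROX_NONE); q=max(cs,key=cv2.contourArea)[:,0]
    P=np.array([onz(c,*p,z)[:2] for p in f(q)],np.float32)
    return cv2.minAreaRect(P)
if __name__=='__main__':
    T=snap('top');S=snap('scene')
    for th in(40,60,80): print(rect(T,(190,165,290,260),th=th),rect(S,(285,188,375,258),th=th))
    # long mark: dark on panel
    for c,b in((T,(225,193,236,206)),(S,(335,210,348,222))):
        g=c['image'][b[1]:b[3],b[0]:b[2]].max(2).astype(float); w=np.clip(np.percentile(g,75)-15-g,0,None)
        v,u=np.mgrid[b[1]:b[3],b[0]:b[2]]; print('mark',onz(c,(u*w).sum()/w.sum(),(v*w).sum()/w.sum(),90))
    for c,b,bars in((S,(215,200,248,240),0),):
        print(c['image'][b[1]+5:b[3]-3,b[0]+3:b[2]-5].max(2))
E
python3 box.py
```

```text
((560.53076171875, 132.2953643798828), (174.22740173339844, 153.07041931152344), 79.44750213623047) ((551.61669921875, 138.75790405273438), (174.0172576904297, 173.73033142089844), 79.53150177001953)
((560.8751831054688, 132.08737182617188), (174.65452575683594, 154.81207275390625), 79.30709838867188) ((551.2649536132812, 137.5899200439453), (177.23928833007812, 176.49014282226562), 79.53440856933594)
((559.130615234375, 129.5499267578125), (180.75918579101562, 159.17657470703125), 79.5119857788086) ((552.073486328125, 136.98851013183594), (178.834228515625, 178.3057861328125), 79.562255859375)
mark [594.7108409  154.61333414  90.        ]
mark [586.77686792 157.71296041  90.        ]
[[144 143 143 143 143 144 144 145 144 144 144 145 144 143 144 144 143 143
  143 143 143 143 145 144 143]
 [144 143 142 142 141 142 142 141 143 142 142 142 143 143 143 143 143 143
  143 143 145 144 146 145 145]
 [143 143 144 143 144 143 144 143 144 144 145 144 144 145 146 145 147 148
  148 148 148 148 148 150 149]
 [147 146 147 147 146 146 146 147 147 148 148 149 149 150 149 149 148 149
  149 149 149 149
[... 2254 characters left out ...]
31  29  26  21  24  18  21  22  20  21
   20  45  75  82  82  82  81]
 [143 143 143 130  85  45  29  29  28  28  26  28  25  22  19  22  21  19
   34  61  82  85  85  84  85]
 [140 140 140 133 110  79  48  30  30  29  29  30  26  23  21  20  27  36
   55  75  85  86  85  88  92]
 [142 142 143 143 136 120  95  67  49  43  36  31  23  23  26  36  51  67
   79  91  94  92  94 105 117]
 [146 146 148 148 148 144 133 115  99  90  78  61  53  48  55  65  79  93
  105 120 123 122 123 130 141]
 [148 149 148 148 147 147 147 140 134 130 124 116 106  90  88  93 106 123
  133 144 145 145 144 144 146]
 [145 144 144 144 145 146 145 145 145 145 145 144 139 127 125 126 133 144
  148 149 148 148 148 147 146]]
```

Top view puts the knob at about (508.6, -128.5) and the shaft at about (560.5, 132), with box yaw about -0.186. The scene view differs by a few mm, so I'll calibrate with the hand. I'll use hand yaw = knob yaw + π to stay within joint 6's range.

Emit:
{"fn": "move_arm", "kwargs": {"dp": [[17.5,24.2,0],[17.5,24.2,0],[17.5,24.2,0],[17.5,24.2,0],[17.5,24.2,0],[17.5,24.2,0],[17.5,24.2,0],[17.5,24.2,0],[17.5,24.2,0],[17.5,24.2,0]], "rotation": [[0,0,0.178],[0,0,0.178],[0,0,0.178],[0,0,0.178],[0,0,0.178],[0,0,0.178],[0,0,0.178],[0,0,0.178],[0,0,0.178],[0,0,0.178]], "hand": [0.5,0.5,0.5,0.5,0.5,0.5,0.5,0.5,0.5,0.5], "newtons": 30}}

```text
clock: 1.55
eef_pos: [424.0, -247.8, 224.3]
eef_rot: [3.142, 0.0, 2.255]
wrist_force: [-0.4, 0.3, -0.2]
finger_gap: 46.7
finger_force: 0.0
```

```bash
python3 - <<'E'
from h import *
T=snap('top'); 
c0=onz(T,329.95,232.6,10);print(c0)
p=onz(T,330.0,223.4,3);print(p, np.arctan2(p[1]-c0[1],p[0]-c0[0]))
a=onz(T,329.5,238,50);b=onz(T,329.5,226,50);print(np.arctan2(b[1]-a[1],b[0]-a[0]))
print(manip.read_state()['eef_pos'],manip.read_state()['eef_rot'])
E
```

```text
[ 508.59072756 -128.51640623   10.        ]
[ 535.84162451 -129.54092703    3.        ] -0.037578158001203184
-0.003340967419548878
[ 425.31197722 -245.78975808  224.28548983] [ 3.14088874e+00 -1.11830066e-04  2.26493732e+00]
```

Emit:
{"fn": "move_arm", "kwargs": {"dp": [[16.8,24.2,-10],[16.8,24.2,-10],[16.8,24.2,-10],[16.8,24.2,-10],[16.8,24.2,-10],[0,0,-20],[0,0,-20],[0,0,0],[0,0,0]], "rotation": [[0,0,0.173],[0,0,0.173],[0,0,0.173],[0,0,0.173],[0,0,0.173],[0,0,0],[0,0,0],[0,0,0],[0,0,0]], "hand": [0.5,0.5,0.5,0.5,0.5,0.5,0.5,0.5,0.5]}}

```text
clock: 2.72
eef_pos: [507.7, -127.9, 135.1]
eef_rot: [-3.141, 0.001, 3.113]
wrist_force: [-0.1, -0.6, 0.3]
finger_gap: 46.9
finger_force: 0.0
```

```bash
python3 - <<'E'
from h import *
s=manip.read_state();print(s['eef_pos'],s['eef_rot'],s['joints'])
S=snap('scene');T=snap('top')
a=cv2.resize(S['image'][150:250,180:280],(590,590),interpolation=cv2.INTER_CUBIC)
cv2.imwrite('pics/z2.png',a[...,::-1])
for d in(-23,23):
  print(proj(S,s['eef_pos']+[0,d,-19]))
E
```

```text
[ 507.7472238  -127.94587077  135.05638272] [-3.14132571e+00  8.34880420e-04  3.11311081e+00] [-3.16794408e-01  3.34157583e-01  1.69593254e+00 -2.06952938e-05
  1.11062621e+00 -1.85909960e+00]
[216.61561378 196.98214841]
[234.32575995 195.81287745]
```

View pics/z2.png

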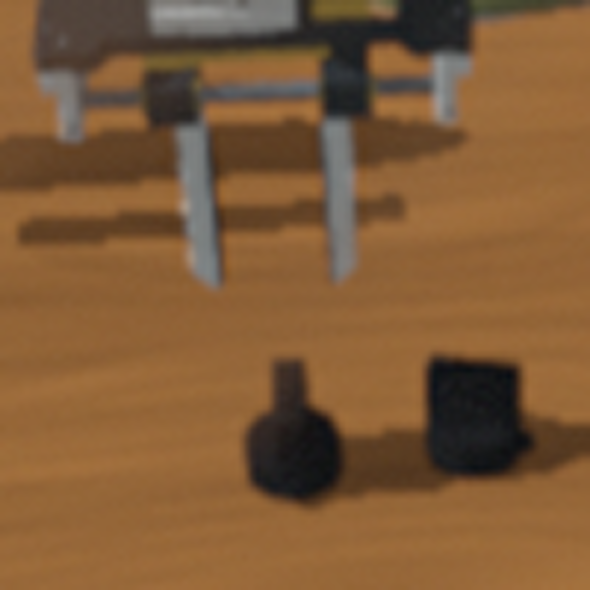

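The crop shows the fingers straddling the knob's bar (inner tips at crop x 222 and 330, bar at 288). I'll descend and grip.

Emit:
{"fn": "move_arm", "kwargs": {"dp": [[0,0,-30],[0,0,-30],[0,0,-21],[0,0,-10],[0,0,0],[0,0,0],[0,0,0],[0,0,0],[0,0,0],[0,0,0]], "rotation": [[0,0,0],[0,0,0],[0,0,0],[0,0,0],[0,0,0],[0,0,0],[0,0,0],[0,0,0],[0,0,0],[0,0,0]], "hand": [0.5,0.5,0.5,0.5,0.5,0.1,0,0,0,0], "newtons": 15}}

```text
clock: 4.08
eef_pos: [507.6, -127.7, 43.5]
eef_rot: [-3.142, 0.0, 3.114]
wrist_force: [-1.6, 0.9, 4.4]
finger_gap: 16.3
finger_force: 15.0
```

Emit:
{"fn": "move_arm", "kwargs": {"dp": [[0,0,10],[0,0,45],[0,0,45],[0,0,36],[10.6,52,0],[10.6,52,0],[10.6,52,0],[10.6,52,0],[10.6,52,0],[0,0,0]], "rotation": [[0,0,0],[0,0,0],[0,0,0],[0,0,0],[0,0,0],[0,0,0],[0,0,0],[0,0,0],[0,0,0],[0,0,0]], "hand": [0,0,0,0,0,0,0,0,0,0], "newtons": 40}}

```text
clock: 5.32
eef_pos: [560.4, 135.3, 179.4]
eef_rot: [3.141, -0.0, 3.118]
wrist_force: [-0.5, -0.4, -0.9]
finger_gap: 15.6
finger_force: 40.0
```

```bash
python3 - <<'E'
from h import *
s=manip.read_state();print(s['eef_pos'],s['eef_rot'],s['joints'],s['wrist_force'],s['finger_gap'])
S=snap('scene','s3.png');T=snap('top','t3.png')
a=cv2.resize(S['image'][150:250,275:385],(660,600),interpolation=cv2.INTER_CUBIC)
cv2.imwrite('pics/z3.png',a[...,::-1])
E
```

```text
[560.3902978  135.26201634 179.3916704 ] [ 3.14137913e+00 -9.81538672e-05  3.11757367e+00] [ 1.73209806e-01  3.97197185e-01  1.49738121e+00  2.41139401e-04
  1.24706868e+00 -1.37364424e+00] [-0.46664237 -0.44699303 -0.91394676] 15.627178063641535
```

View pics/z3.png

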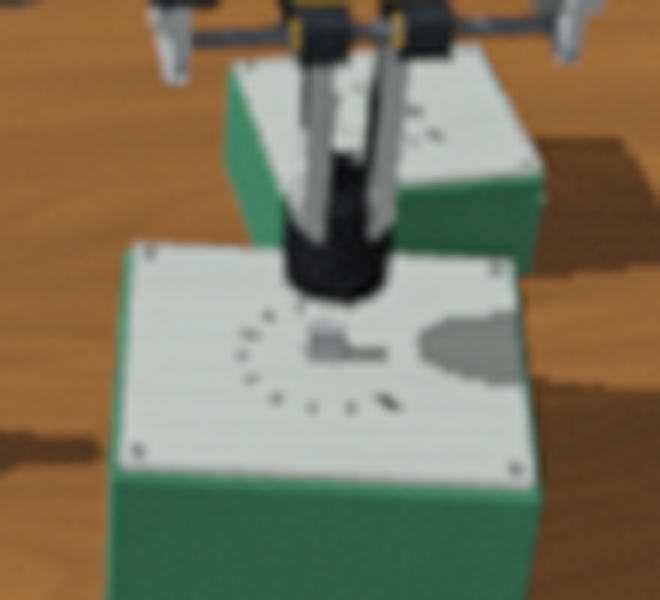

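The crop shows the knob above the box, slightly behind the shaft. The corner screws are at crop (150,252), (497,268), (515,467) and (138,452). Their diagonals cross at the shaft axis, so I'll use them for both views.

```bash
cat > scr.py <<'E'
from h import *
from box import crop
def blob(g,u,v,r=3):
    b=g[v-r:v+r+1,u-r:u+r+1].astype(float); w=np.clip(np.median(b)-12-b,0,None)
    # keep blob around darkest pixel
    j,i=np.unravel_index(w.argmax(),w.shape); V,U=np.mgrid[:2*r+1,:2*r+1]; w[(abs(V-j)>1)|(abs(U-i)>1)]=0
    return np.array([u-r+(U*w).sum()/w.sum(), v-r+(V*w).sum()/w.sum()])
def center(c,pts):
    P=[onz(c,*blob(c['image'].min(2),*p),90)[:2] for p in pts]
    a,b,d,e=P  # TL,TR,BR,BL
    M=np.array([d-a,-(e-b)]).T; s=np.linalg.solve(M,b-a)
    return a+s[0]*(d-a),np.mean(P,0),[np.linalg.norm(P[i]-P[(i+1)%4]) for i in range(4)],np.arctan2(*(a-e+b-d)[::-1])
E
python3 - <<'E'
from scr import *
S=snap('scene');T=snap('top')
t1=dict(T);t1['image']=cv2.imread('pics/top1.png')[...,::-1]
f=lambda L,u,v,k:[(round(u+x/k),round(v+y/k)) for x,y in L]
print(center(t1,f([(94,60),(340,107),(296,323),(48,275)],195,170,4.444)))
print(center(S,f([(150,252),(497,268),(515,467),(138,452)],275,150,6)))
im,g=crop(t1,(312,212,350,250)); 
for th in(50,70,90):
    m=(im.max(2)<th).astype(np.uint8); cs,_=cv2.findContours(m,0,1); q=g(max(cs,key=cv2.contourArea)[:,0])
    P=np.array([onz(t1,*p,10)[:2] for p in q]); c=np.array([508.6,-128.5])
    for _ in range(5):
        d=P-c; k=abs(d[:,0])<18; A=np.c_[2*P[k],np.ones(k.sum())]; s=np.linalg.lstsq(A,(P[k]**2).sum(1),rcond=None)[0]; c=s[:2]
    print(th,c,np.sqrt(s[2]+c@c))
# knob in hand, scene
im,g=crop(S,(315,180,350,205))
m=(im.max(2)<70).astype(np.uint8); cs,_=cv2.findContours(m,0,1); q=g(max(cs,key=cv2.contourArea)[:,0])
for v in range(188,202): 
    r=q[abs(q[:,1]-v)<.3]; 
    if len(r): print(v,r[:,0].min(),r[:,0].max())
print(q[:,1].max(), q[q[:,1].argmax()])
p=manip.read_state()['eef_pos']
print(proj(S,p+[29,-.7,-41]),proj(S,p+[0,0,-34]),proj(S,p+[23,0,-44]))
E
```

```text
(array([551.5373753 , 133.79769337]), array([556.49509384, 133.22168277]), [np.float64(174.27822306924324), np.float64(147.3459407983116), np.float64(152.28296635081713), np.float64(148.7253949696357)], np.float64(-0.2057261612380653))
(array([555.39041819, 143.48902907]), array([557.59982687, 141.80554039]), [np.float64(158.49158733488784), np.float64(157.55150987525465), np.float64(168.87514984688553), np.float64(162.45538046179087)], np.float64(2.907883729299698))
50 [ 508.06941922 -127.79993256] 21.91704852102482
70 [ 508.11738319 -127.66538676] 22.67199290116476
90 [ 508.20053846 -127.36660815] 23.47814624126539
188 321.4166666666667 339.4166666666667
189 321.0833333333333 339.5833333333333
190 321.0833333333333 339.75
191 321.25 339.25
192 321.4166666666667 338.25
193 321.4166666666667 337.5833333333333
194 321.4166666666667 337.25
195 321.4166666666667 337.25
196 321.75 337.0833333333333
197 322.5833333333333 336.9166666666667
198 323.5833333333333 336.25
199 324.75 334.9166666666667
200 329.5833333333333 331.4166666666667
199.75 [329.58333333 199.75      ]
[330.17439771 202.21749624] [328.35036169 192.96510094] [329.87811696 201.66947561]
```

```bash
python3 - <<'E'
import scr; from scr import *
t1=snap('top');t1['image']=cv2.imread('pics/top1.png')[...,::-1]
S=snap('scene');S['image']=cv2.imread('pics/scene1.png')[...,::-1]
f=lambda L,u,v,k:[((u+(x+.5)/k-.5),(v+(y+.5)/k-.5)) for x,y in L]
def bl(g,u,v):
    # local upsampled dark blob, threshold connected to nearest minimum
    u0,v0=int(round(u))-3,int(round(v))-3; b=cv2.resize(g[v0:v0+7,u0:u0+7].astype(np.float32),None,fx=8,fy=8,interpolation=cv2.INTER_CUBIC)
    V,U=np.mgrid[:56,:56]; uu=(U+.5)/8-.5+u0; vv=(V+.5)/8-.5+v0
    w=np.clip(np.median(b)-b-10,0,None)*((uu-u)**2+(vv-v)**2<1.6**2)
    return np.array([(uu*w).sum()/w.sum(),(vv*w).sum()/w.sum()])
for c,L in((t1,f([(94,60),(340,107),(296,323),(48,275)],195,170,4.444)),(S,f([(150,252),(497,268),(515,467),(138,452)],275,150,6))):
    B=[bl(c['image'].max(2),*p) for p in L]; print(np.round(L,1).tolist(),np.round(B,1).tolist())
    P=np.array([onz(c,*p,90)[:2] for p in B]); a,b,d,e=P
    s=np.linalg.solve(np.array([d-a,-(e-b)]).T,b-a)
    print(a+s[0]*(d-a),P.mean(0),[round(float(np.linalg.norm(P[i]-P[(i+1)%4])),1) for i in range(4)])
E
```

```text
[[215.8, 183.1], [271.1, 193.7], [261.2, 242.3], [205.4, 231.5]] [[215.6, 183.0], [271.0, 193.8], [261.1, 242.1], [205.6, 231.3]]
[559.90234072 132.4547823 ] [560.1560624  132.44888782] [156.1, 135.7, 154.9, 135.9]
[[299.6, 191.6], [357.4, 194.2], [360.4, 227.4], [297.6, 224.9]] [[299.6, 191.2], [357.3, 193.0], [360.5, 227.8], [297.5, 224.8]]
[554.27425957 136.5375606 ] [554.27540652 137.53111312] [157.3, 144.1, 156.5, 140.5]
```

Emit:
{"fn": "move_arm", "kwargs": {"dp": [[-0.9,-2.3,0],[0,0,-15],[0,0,-10],[0,0,0],[0,0,-2],[0,0,0]], "rotation": [[0,0,0.07],[0,0,0],[0,0,0],[0,0,0],[0,0,0],[0,0,0]], "hand": [0,0,0,0,0,0]}}

```text
clock: 6.38
eef_pos: [559.7, 130.1, 152.3]
eef_rot: [3.142, 0.0, -3.1]
wrist_force: [-0.2, -0.0, -0.8]
finger_gap: 15.8
finger_force: 40.0
```

```bash
python3 - <<'E'
from h import *
s=manip.read_state();print(s['eef_pos'],s['eef_rot'],s['wrist_force'],s['moment'])
E
```

```text
[559.67224999 130.10670721 152.3329613 ] [ 3.14155472e+00  2.32732438e-04 -3.09950756e+00] [-0.23344603 -0.01571144 -0.83752744] [ 0.08848808 -0.13968124  0.00615061]
```

Emit:
{"fn": "move_arm", "kwargs": {"dp": [[0,0,-1],[0,0,-0.5],[0,0,0]], "rotation": [[0,0,0],[0,0,0],[0,0,0]], "hand": [0,0,0]}}

```text
clock: 6.75
eef_pos: [559.6, 130.1, 150.8]
eef_rot: [-3.142, 0.0, -3.099]
wrist_force: [0.2, 0.0, -0.5]
finger_gap: 15.9
finger_force: 40.0
```

Emit:
{"fn": "move_arm", "kwargs": {"dp": [[0,0,-0.5],[0,0,0]], "rotation": [[0,0,0],[0,0,0]], "hand": [0,0]}}

```text
clock: 7.0
eef_pos: [559.7, 130.1, 150.4]
eef_rot: [3.142, 0.0, -3.099]
wrist_force: [-0.5, -0.0, 0.5]
finger_gap: 15.6
finger_force: 40.0
```

Emit:
{"fn": "move_arm", "kwargs": {"dp": [[0,2.8,0.6],[0,0,0],[0,0,-0.6],[0,0,0],[0,0,-0.5],[0,0,0]], "rotation": [[0,0,0],[0,0,0],[0,0,0],[0,0,0],[0,0,0],[0,0,0]], "hand": [0,0,0,0,0,0]}}

```text
clock: 7.75
eef_pos: [559.7, 132.9, 149.9]
eef_rot: [3.142, 0.0, -3.099]
wrist_force: [-0.5, -0.2, 2.8]
finger_gap: 15.7
finger_force: 40.0
```

Emit:
{"fn": "move_arm", "kwargs": {"dp": [[0,0,-0.4],[0,0,0]], "rotation": [[0,0,0],[0,0,0]], "hand": [0,0]}}

```text
clock: 8.0
eef_pos: [559.7, 132.9, 149.6]
eef_rot: [3.142, 0.0, -3.099]
wrist_force: [-0.6, -0.1, 5.3]
finger_gap: 15.9
finger_force: 40.0
```

Emit:
{"fn": "move_arm", "kwargs": {"dp": [[0,0,-0.4],[0,0,0]], "rotation": [[0,0,0],[0,0,0]], "hand": [0,0]}}

```text
clock: 8.25
eef_pos: [559.7, 132.9, 149.3]
eef_rot: [3.142, 0.001, -3.099]
wrist_force: [0.8, 0.0, 5.6]
finger_gap: 15.7
finger_force: 40.0
```

Emit:
{"fn": "move_arm", "kwargs": {"dp": [[0,0,0],[0,0,0],[0,0,0],[0,0,0],[0,0,0]], "rotation": [[0,0,-0.07],[0,0,-0.07],[0,0,-0.07],[0,0,-0.07],[0,0,0]], "hand": [0,0,0,0,0]}}

```text
clock: 8.88
eef_pos: [559.4, 132.8, 148.5]
eef_rot: [-3.141, -0.001, 2.904]
wrist_force: [0.7, -0.3, -0.6]
finger_gap: 16.1
finger_force: 40.0
```

Emit:
{"fn": "move_arm", "kwargs": {"dp": [[0,0,0],[0,0,0],[0,0,0],[0,0,0],[0,0,0]], "rotation": [[0,0,-0.07],[0,0,-0.07],[0,0,-0.07],[0,0,-0.07],[0,0,0]], "hand": [0,0,0,0,0]}}

```text
clock: 9.5
eef_pos: [559.7, 132.7, 148.8]
eef_rot: [-3.141, 0.0, 2.626]
wrist_force: [2.1, -0.2, -1.4]
finger_gap: 15.5
finger_force: 40.0
```

Emit:
{"fn": "move_arm", "kwargs": {"dp": [[0,0,0],[0,0,0],[0,0,0],[0,0,0],[0,0,0]], "rotation": [[0,0,-0.07],[0,0,-0.07],[0,0,-0.07],[0,0,-0.07],[0,0,0]], "hand": [0,0,0,0,0]}}

```text
clock: 10.12
eef_pos: [560.0, 132.6, 149.1]
eef_rot: [3.141, 0.001, 2.346]
wrist_force: [4.2, -2.8, -1.0]
finger_gap: 15.6
finger_force: 40.0
```

Emit:
{"fn": "move_arm", "kwargs": {"dp": [[0,0,0],[0,0,0],[0,0,0],[0,0,0],[0,0,0]], "rotation": [[0,0,-0.07],[0,0,-0.07],[0,0,-0.07],[0,0,-0.07],[0,0,0]], "hand": [0,0,0,0,0]}}

```text
clock: 10.75
eef_pos: [559.9, 133.3, 149.9]
eef_rot: [3.14, -0.0, 2.067]
wrist_force: [0.6, 2.0, 6.3]
finger_gap: 15.3
finger_force: 40.0
```

Emit:
{"fn": "move_arm", "kwargs": {"dp": [[0,0,0.2],[0,0,0],[0,0,0]], "rotation": [[0,0,0.07],[0,0,0.07],[0,0,0]], "hand": [0,0,0]}}

```text
clock: 11.12
eef_pos: [559.5, 133.3, 149.8]
eef_rot: [3.141, -0.001, 2.209]
wrist_force: [-2.1, 0.5, 6.8]
finger_gap: 15.9
finger_force: 40.0
```

```bash
python3 - <<'E'
from h import *
s=manip.read_state();print(s['eef_pos'],s['eef_rot'],s['wrist_force'],s['moment'])
S=snap('scene');
a=cv2.resize(S['image'][155:235,285:375],(675,600),interpolation=cv2.INTER_CUBIC)
cv2.imwrite('pics/z4.png',a[...,::-1])
E
```

```text
[559.47606382 133.28460056 149.81811326] [ 3.14105035e+00 -5.64195136e-04  2.20861948e+00] [-2.09777029  0.51147481  6.83182438] [0.33368848 0.30546711 0.009712  ]
```

View pics/z4.png

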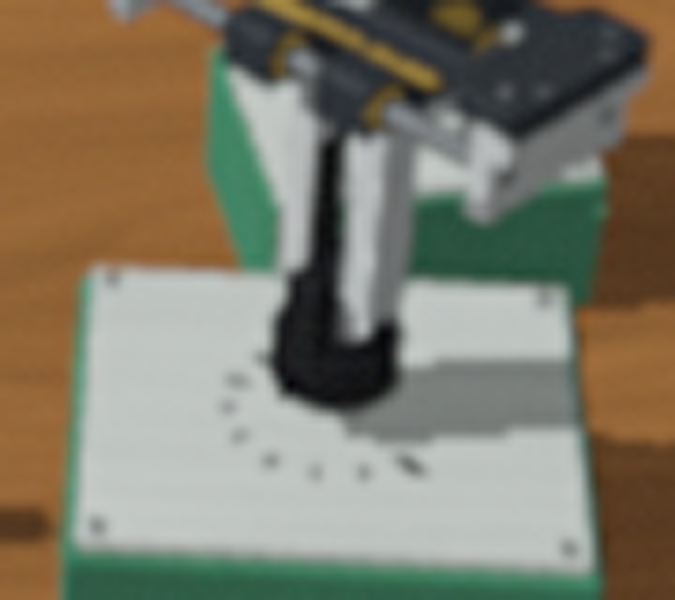

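The picture shows the knob upright on the shaft top (crop (335,350)). I'll sweep back anticlockwise in smaller steps.

Emit:
{"fn": "move_arm", "kwargs": {"dp": [[0,0,0.2],[0,0,0],[0,0,0]], "rotation": [[0,0,0.07],[0,0,0.07],[0,0,0]], "hand": [0,0,0]}}

```text
clock: 11.55
eef_pos: [559.4, 133.1, 149.8]
eef_rot: [3.141, -0.0, 2.349]
wrist_force: [-1.5, 1.4, 4.8]
finger_gap: 15.8
finger_force: 40.0
```

Emit:
{"fn": "move_arm", "kwargs": {"dp": [[0,0,0],[0,0,0],[0,0,0]], "rotation": [[0,0,0.07],[0,0,0.07],[0,0,0]], "hand": [0,0,0]}}

```text
clock: 11.92
eef_pos: [559.4, 133.0, 149.6]
eef_rot: [3.142, -0.0, 2.486]
wrist_force: [-1.8, 0.4, 5.2]
finger_gap: 15.9
finger_force: 40.0
```

Emit:
{"fn": "move_arm", "kwargs": {"dp": [[0,0,0],[0,0,0],[0,0,0]], "rotation": [[0,0,0.07],[0,0,0.07],[0,0,0]], "hand": [0,0,0]}}

```text
clock: 12.3
eef_pos: [559.6, 132.8, 149.2]
eef_rot: [-3.141, -0.0, 2.623]
wrist_force: [1.9, -1.3, 0.7]
finger_gap: 15.9
finger_force: 40.0
```

Emit:
{"fn": "move_arm", "kwargs": {"dp": [[0,0,-0.8],[0,0,0]], "rotation": [[0,0,0],[0,0,0]], "hand": [0,0]}}

```text
clock: 12.55
eef_pos: [559.6, 132.8, 148.4]
eef_rot: [-3.142, 0.0, 2.623]
wrist_force: [1.5, -1.3, 0.1]
finger_gap: 15.4
finger_force: 40.0
```

Emit:
{"fn": "move_arm", "kwargs": {"dp": [[0,0,-0.7],[0,0,-0.7],[0,0,0]], "rotation": [[0,0,0],[0,0,0],[0,0,0]], "hand": [0,0,0]}}

```text
clock: 12.92
eef_pos: [559.7, 132.8, 147.1]
eef_rot: [-3.142, 0.0, 2.624]
wrist_force: [3.2, -2.1, -1.1]
finger_gap: 15.7
finger_force: 40.0
```

Emit:
{"fn": "move_arm", "kwargs": {"dp": [[0,0,-0.7],[0,0,-0.7],[0,0,0]], "rotation": [[0,0,0],[0,0,0],[0,0,0]], "hand": [0,0,0]}}

```text
clock: 13.3
eef_pos: [559.7, 132.8, 145.8]
eef_rot: [3.141, 0.0, 2.624]
wrist_force: [4.7, -2.7, 0.5]
finger_gap: 16.2
finger_force: 40.0
```

Emit:
{"fn": "move_arm", "kwargs": {"dp": [[0.6,-0.3,0],[0,0,-1],[0,0,-1],[0,0,0]], "rotation": [[0,0,0],[0,0,0],[0,0,0],[0,0,0]], "hand": [0,0,0,0]}}

```text
clock: 13.8
eef_pos: [560.0, 132.6, 143.5]
eef_rot: [-3.141, -0.0, 2.624]
wrist_force: [1.4, -0.2, -1.3]
finger_gap: 15.7
finger_force: 40.0
```

Emit:
{"fn": "move_arm", "kwargs": {"dp": [[0,0,-1],[0,0,0]], "rotation": [[0,0,0],[0,0,0]], "hand": [0,0]}}

```text
clock: 14.05
eef_pos: [560.1, 132.6, 142.6]
eef_rot: [-3.142, -0.0, 2.624]
wrist_force: [1.4, -0.6, -0.7]
finger_gap: 15.9
finger_force: 40.0
```

Emit:
{"fn": "move_arm", "kwargs": {"dp": [[0,0,-1],[0,0,0]], "rotation": [[0,0,0],[0,0,0]], "hand": [0,0]}}

```text
clock: 14.3
eef_pos: [560.1, 132.6, 141.7]
eef_rot: [3.142, -0.0, 2.624]
wrist_force: [0.5, 0.5, -0.0]
finger_gap: 15.9
finger_force: 40.0
```

Emit:
{"fn": "move_arm", "kwargs": {"dp": [[0,0,-0.7],[0,0,-0.7],[0,0,0]], "rotation": [[0,0,0],[0,0,0],[0,0,0]], "hand": [0,0,0]}}

```text
clock: 14.68
eef_pos: [560.3, 132.8, 140.5]
eef_rot: [3.141, 0.0, 2.624]
wrist_force: [1.9, 2.4, 1.4]
finger_gap: 15.6
finger_force: 40.0
```

Emit:
{"fn": "move_arm", "kwargs": {"dp": [[0,0,-0.7],[0,0,-0.7],[0,0,0]], "rotation": [[0,0,0],[0,0,0],[0,0,0]], "hand": [0,0,0]}}

```text
clock: 15.05
eef_pos: [560.3, 132.6, 139.1]
eef_rot: [3.141, 0.0, 2.624]
wrist_force: [1.1, 2.6, 4.0]
finger_gap: 15.9
finger_force: 40.0
```

Emit:
{"fn": "move_arm", "kwargs": {"dp": [[0,0,-0.7],[0,0,-0.5],[0,0,0]], "rotation": [[0,0,0],[0,0,0],[0,0,0]], "hand": [0,0,0]}}

```text
clock: 15.42
eef_pos: [560.2, 132.6, 137.6]
eef_rot: [3.142, -0.0, 2.624]
wrist_force: [2.0, 3.1, 2.8]
finger_gap: 15.5
finger_force: 40.0
```

Emit:
{"fn": "move_arm", "kwargs": {"dp": [[0,0,-0.7],[0,0,-0.5],[0,0,0]], "rotation": [[0,0,0],[0,0,0],[0,0,0]], "hand": [0,0,0]}}

```text
clock: 15.8
eef_pos: [560.1, 132.6, 136.2]
eef_rot: [-3.141, -0.0, 2.624]
wrist_force: [3.4, 3.9, -1.2]
finger_gap: 15.8
finger_force: 40.0
```

Emit:
{"fn": "move_arm", "kwargs": {"dp": [[0,0,-0.7],[0,0,-0.5],[0,0,0]], "rotation": [[0,0,0],[0,0,0],[0,0,0]], "hand": [0,0,0]}}

```text
clock: 16.18
eef_pos: [560.1, 132.6, 135.2]
eef_rot: [-3.141, -0.0, 2.624]
wrist_force: [1.5, 2.9, -0.0]
finger_gap: 16.1
finger_force: 40.0
```

Emit:
{"fn": "move_arm", "kwargs": {"dp": [[0,0,-0.7],[0,0,-0.5],[0,0,0]], "rotation": [[0,0,0],[0,0,0],[0,0,0]], "hand": [0,0,0]}}

```text
clock: 16.55
eef_pos: [560.1, 132.5, 134.1]
eef_rot: [-3.141, -0.0, 2.624]
wrist_force: [0.7, 3.0, 1.9]
finger_gap: 15.6
finger_force: 40.0
```

Emit:
{"fn": "move_arm", "kwargs": {"dp": [[0,0.4,-0.7],[0,0,-0.5],[0,0,0]], "rotation": [[0,0,0],[0,0,0],[0,0,0]], "hand": [0,0,0]}}

```text
clock: 16.92
eef_pos: [560.2, 132.6, 133.5]
eef_rot: [-3.141, 0.0, 2.624]
wrist_force: [-2.8, 0.1, 9.8]
finger_gap: 15.6
finger_force: 40.0
```

Emit:
{"fn": "move_arm", "kwargs": {"dp": [[0,0,-0.7],[0,0,0]], "rotation": [[0,0,0],[0,0,0]], "hand": [0,0]}}

```text
clock: 17.18
eef_pos: [560.2, 132.7, 133.5]
eef_rot: [-3.141, 0.001, 2.624]
wrist_force: [-6.2, -1.3, 16.2]
finger_gap: 15.9
finger_force: 40.0
```

Emit:
{"fn": "move_arm", "kwargs": {"dp": [[0,0,-0.7],[0,0,0]], "rotation": [[0,0,0],[0,0,0]], "hand": [0,0]}}

```text
clock: 17.42
eef_pos: [560.2, 132.7, 133.5]
eef_rot: [-3.142, 0.001, 2.624]
wrist_force: [-10.4, -1.4, 21.8]
finger_gap: 15.5
finger_force: 40.0
```

Emit:
{"fn": "move_arm", "kwargs": {"dp": [[0,0,2.3],[0,0,0],[0,0,0],[0,0,0],[0,0,0],[0,0,0],[0,0,0],[0,0,0]], "rotation": [[0,0,0],[0,0,0],[0,0,0.1],[0,0,0.1],[0,0,0.1],[0,0,0.1],[0,0,0.1],[0,0,0]], "hand": [0,0,0,0,0,0,0,0]}}

```text
clock: 18.42
eef_pos: [560.4, 132.9, 133.6]
eef_rot: [-3.141, 0.0, 3.123]
wrist_force: [4.1, 0.6, -0.8]
finger_gap: 15.7
finger_force: 40.0
```

```bash
python3 -c "
from h import *
s=manip.read_state();print(s['eef_pos'],s['eef_rot'],s['wrist_force'],s['moment'])"
```

```text
[560.36678422 132.8739353  133.58410694] [-3.14149274e+00  2.44835299e-04  3.12306674e+00] [ 4.07982554  0.58583532 -0.79835497] [ 0.23013364 -0.85504916  0.00887576]
```

Emit:
{"fn": "move_arm", "kwargs": {"dp": [[0,0,0],[0,0,0],[0,0,0],[0,0,0],[0,0,0]], "rotation": [[0,0,0.1],[0,0,0.1],[0,0,0.1],[0,0,0.1],[0,0,0]], "hand": [0,0,0,0,0]}}

```text
clock: 19.05
eef_pos: [560.5, 133.2, 133.7]
eef_rot: [3.141, 0.001, -2.761]
wrist_force: [5.3, 2.9, -1.6]
finger_gap: 15.2
finger_force: 40.0
```

```bash
python3 -c "
from h import *
s=manip.read_state();print(s['eef_pos'],s['eef_rot'],s['wrist_force'],s['moment'])"
```

```text
[560.53229436 133.22443893 133.65971627] [ 3.14141112e+00  1.01998838e-03 -2.76070563e+00] [ 5.30429501  2.89652981 -1.58652191] [ 0.80568315 -1.20891504 -0.06191869]
```

Emit:
{"fn": "move_arm", "kwargs": {"dp": [[0.5,0.3,0],[0,0,0],[0,0,0]], "rotation": [[0,0,0.05],[0,0,0.05],[0,0,0]], "hand": [0,0,0]}}

```text
clock: 19.42
eef_pos: [560.7, 133.4, 133.6]
eef_rot: [3.141, 0.0, -2.662]
wrist_force: [3.2, 2.6, -1.2]
finger_gap: 16.0
finger_force: 40.0
```

```bash
python3 -c "
from h import *
s=manip.read_state();print(s['eef_pos'],s['eef_rot'],s['wrist_force'],s['moment'])"
```

```text
[560.7065857  133.40661498 133.6065983 ] [ 3.14133110e+00  3.46584501e-05 -2.66175928e+00] [ 3.20532413  2.59280793 -1.24237247] [ 0.68930598 -0.80649877 -0.04572512]
```

Emit:
{"fn": "move_arm", "kwargs": {"dp": [[0,0,0],[0,0,0]], "rotation": [[0,0,0.06],[0,0,0]], "hand": [0,0]}}

```text
clock: 19.68
eef_pos: [560.7, 133.4, 133.6]
eef_rot: [3.141, 0.0, -2.602]
wrist_force: [4.0, 3.9, -3.2]
finger_gap: 15.8
finger_force: 40.0
```

```bash
python3 -c "
from h import *
s=manip.read_state();print(s['eef_pos'],s['eef_rot'],s['wrist_force'],s['moment'])"
```

```text
[560.6729839  133.41213681 133.62435233] [ 3.14129488e+00  4.04200475e-05 -2.60174762e+00] [ 4.03452767  3.89743744 -3.17270082] [ 0.9031577  -0.87212818 -0.0940702 ]
```

Emit:
{"fn": "move_arm", "kwargs": {"dp": [[0,0,0],[0,0,0],[0,0,0],[0,0,0],[0,0,0],[0,0,20],[0,0,50],[0,0,50],[0,0,30],[0,0,0]], "rotation": [[0,0,0.03],[0,0,0],[0,0,0],[0,0,0],[0,0,0],[0,0,0],[0,0,0],[0,0,0],[0,0,0],[0,0,0]], "hand": [0,0,0.5,0.5,0.5,0.5,0.5,0.5,0.5,0.5]}}

```text
clock: 20.92
eef_pos: [561.2, 133.3, 286.0]
eef_rot: [-3.14, 0.003, -2.57]
wrist_force: [-0.1, -0.2, -0.5]
finger_gap: 46.8
finger_force: 0.0
```

```bash
python3 - <<'E'
from h import *
s=manip.read_state();print(s['clock'],s['eef_pos'],s['finger_gap'])
S=snap('scene');
a=cv2.resize(S['image'][155:235,285:375],(675,600),interpolation=cv2.INTER_CUBIC)
cv2.imwrite('pics/z5.png',a[...,::-1])
E
```

```text
20.925 [561.17076472 133.26398624 285.98755568] 46.82863264051366
```

View pics/z5.png

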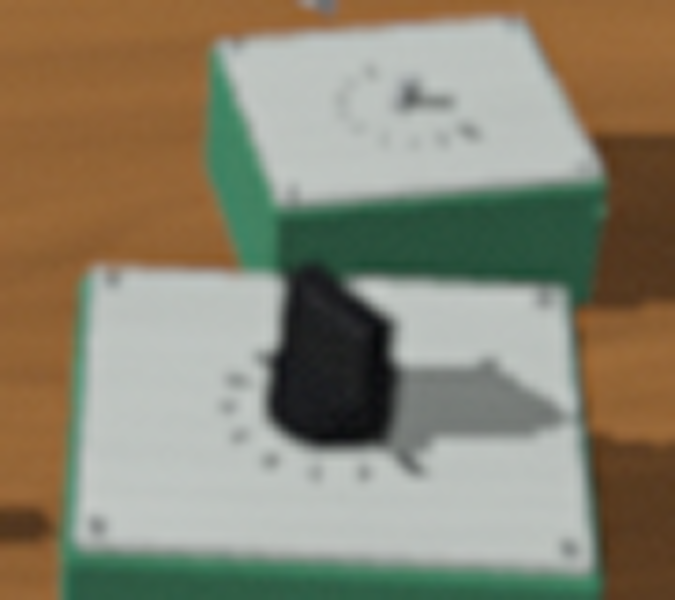

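The knob sits home and level, with its pointer meeting the inner end of the long mark at crop (400,450). The hand is clear, so I'm handing it in.

```bash
python3 -c "
from cell import manip
print(manip.sign_off())"
```

```text
the job is handed in; nothing more can be done
None
```

The knob is seated on the shaft down to the panel, with its pointer at the long mark and the gripper clear, and I handed the job in at about 21 s of the 64 s allowed; no verdict came back.

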